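# Feel out the cam lock and take off the lathe's belt cover

## Task

The belt cover on top of the lathe's headstock is held down by a cam lock inside. Turn the bar knob on the sloped panel clockwise until you feel its resistance dip as the catch drops into a hidden notch, let the knob go there, then lift the freed cover off by its rib and lay it gently, right way up, in the middle of the rubber pad. Leave the wooden blank and the jar where they are.

Things in the scene. Friction and masses are not known exactly. Their poses are not given: they have to be found in the camera images.
- knob_grip (a point): Grip point of the black bar knob (cam lock), on its turning axis, 34 mm above the middle of the headstock's sloped panel. z = turning axis, out of the panel, 26 degrees from vertical, leaning to the lathe's front (lathe -x). x = along the grip bar: 66 mm long, 16 mm thick (y), 12 to 48 mm above the panel; under it a round foot 48 mm across, 13 mm high. The axes turn with the knob.
- knob (a joint): Turn of the knob (rad), growing clockwise looking onto it, i.e. negative about knob_grip's z. Starts at -0.15 to 0.1; stops at -0.35 and 1.75. Drag 0.06 N m. One hidden notch, its middle 0.45 to 1.55 rad past the start: from 0.25 rad before the middle the knob pulls itself along with up to 0.3 N m, fading to 0.15 at the middle; past it, it resists with 0.25, growing to 0.45, then is plain again.
- knob_end (a point): Middle of one end of the grip bar, 33 mm from the axis (knob_grip x = +33 mm); moves as the knob turns. The cover is free only while the knob stands within about 0.05 rad of the notch's middle; a knob let go within 0.15 rad of it centres itself there. Turned past the notch, it can be turned back.
- lathe: Fixed lathe. Origin on the bench under the headstock; y along the bed to the motor end, z up. Yellow headstock: flat top at z = 150 mm, x -55 to 90, y -85 to 85 mm; in front the sloped panel, 100 mm up the slope by 170 mm wide, down to x = -145 mm. Bed and tailstock (140 mm high, clamp lever 180 mm) reach to y = -620, belt guard and motor (150 mm high) to y = 270 mm.
- cover_centre (a point): Centre (half-way up) of the loose aluminium belt cover, 0.3 to 0.5 kg, z up: a box open below, 90 (x) by 130 (y) by 33 mm high, on top a grip rib 16 mm thick (x), 90 mm long (y), 42 mm tall; 75 mm in all, the point 37.5 mm below the rib's top. Starts seated on the headstock, its centre at lathe x = +30, y = 0, parallel to the lathe.
- cover: The same cover; origin under its centre, at its lower edge. It sits around two ribs 10 mm high with 1 to 2 mm play: lift it straight up at least 20 mm before moving it sideways. While locked it lifts 1 to 2 mm and stops hard.
- pad_top (a point): Centre of the upper face of the black rubber pad, 150 mm (x) by 190 mm (y) by 4 mm, fixed on the bench to the left or right of the lathe's front.
- blank: Bystander: round wooden turning blank, 72 mm across, 76 mm high, standing loose on the bench at the other side from the pad; origin under its centre.
- tin: Bystander: small amber glass jar with a steel lid, 56 mm across, 55 mm high, loose on the bench about 70 mm beyond the blank; origin under its centre.
Not all that is in view belongs to the job. Of the things shaped like the cover, the aluminium one is meant.

How it is judged:
By the outcome, as a careful person would: the job done as asked, in the order asked, and still so for the second after the job is handed in, with the robot touching nothing.
It also fails if it takes over 72 s, if anything falls off the work surface, if the arm or the gripper's body presses on something with over 40 N, if the wrist force passes 120 N, or if a joint passes its speed limit or range.

## Robot

A 7-joint arm with a two-finger parallel gripper is mounted at the origin on the work surface. World frame = base frame: x ahead of the robot, y to its left, z up, the work surface at z = 0. Lengths are in mm, angles in rad, forces in N, time in s.
With the tool pointing down it reaches from about 350 to 775 mm from the base axis. Payload 3.1 kg.
Tool frame: the origin (TCP) lies at the very end of the fingers, on their centre line; the grasp point (between the pads) lies env.pinch_z behind it (env.pinch_z is the distance from the TCP to the grasp point, in mm); x points along the fingers, z is the direction in which the jaws open and shut, and the axes are right-handed (so a half turn about x gives the same grasp; the last joint's range is limited). The gripper opens to 85 mm and grips with 20 to 120 N. Pads are 22 mm wide; open, the fingers measure 114 mm over their backs; the gripper's body (76 mm by 85 mm) begins 54 mm behind the grasp point. The pads swing forward as they close: fully open they stand 13 mm farther back than shut.
Start: joints at [1.12, 0.311, 0.014, 1.512, -0.004, 1.319, -0.027], TCP at [218.663, -504.682, 231.304] pointing down, gripper open.
Joint ranges: [-2.7, 2.7], [-0.3, 1.91], [-1.27, 1.3], [0.12, 2.57], [-1.44, 4.58], [0.2, 2.03], [-3.05, 3.05]. Speed limits (rad/s): [2.79, 2.79, 3.14, 3.14, 3.14, 3.14, 3.14].

## Interface

Orientations are given as a rotation vector (axis times angle).
In Python, from plant import monitor, optics, env gives the robot as it stands.
- The arm moves only by the tool carry_out, never from a script. Its argument "plan" is a list of rows, each a list of 5 numbers: the shift along the world's x, y, z each as a share of 1 m, from -1 to 1, then the turn about the world's z as a share of 10 degrees, from -1 to 1, then the closure, from 0 (fully open) to 1 (shut). A call has 1 to 12 rows; each row shifts and turns the commanded pose from where the row before left it; what a row does not reach is not made up. A row lasts 1/8 s, in which the tool goes at most 62.5 mm and 10.7 degrees, less where a joint would pass 70% of its speed; a pose out of reach is approached as far as the arm can. A call with a number of a shift or a turn outside -1 to 1 is refused whole. A call with a gripper value outside its range is refused whole. The fingers move at their own pace and stop on an object; "grip_force" is the grip in N (left out, the last holds). Time passes only in rows, so rows that do not move let the fingers close. It gives the time, the measured TCP pose, the force and the opening at its end, in the units of the state.
- monitor.read_state(): the state, without advancing time (a new reading comes with each control period).
- optics.snapshot(name): name is "scene" or "top" or "wrist"; returns the picture (400x640x3 uint8, red, green, blue); there is no depth.
- optics.camera_model(name): a dict with "K" (3x3 intrinsics, pixels), "origin" and "orientation" of the camera in the world; the wrist camera has in their place "hand_eye" (4x4, takes a point from camera to tool coordinates, whose origin is the TCP and whose axes are the tool frame's). Camera axes: x right, y up, looking along -z (the intrinsics and any distortion apply to the point x, -y, -z); pixel columns grow to the right and rows downward; lengths in mm; the calibration is good to about 2 mm. A picture is of the moment at which its call begins: read the wrist's pose just before it. camera_model takes no time and is no camera call.
- env.hand_in(): hands the job in, once; it reports no verdict.
The state is a dict: "t": time; "joint_pos": joint angles; "joint_vel": joint speeds; "effort": joint torques, N m; "position": TCP position; "ee_rot": TCP orientation; "ft_force": force on the tool from outside, world axes, zero at the start; "wrist_torque": the same for the moment, N m; "opening": finger opening in mm.
Only numpy, scipy, OpenCV 4.12 (cv2) and the standard library are available. Lean on these libraries where they do the work, as an engineer would, in place of code of your own. Each camera call takes 0.05 s, during which the arm holds its last target. There are 200 camera calls.

## Working session

There is one attempt and no reset: what is moved stays moved. The work goes in short steps, Python scripts to look and compute and a tool call to move; the robot and the scene stay as the last step left them, time stands still between calls to the robot, and variables do not carry over. Pictures are saved under pics/ and viewed, about 8 in all and at most 12, crops included, and the job is handed in when it is done.

Besides the shell and the picture viewer there is one more tool, called after "Request:" as name(argument=value, ...) on one line, values as JSON. carry_out: Moves the arm, as the interface text tells. Shift numbers are shares of 1 m and turn numbers shares of 10 degrees, none past 1 either way. Its arguments: {"type":"object","properties":{"plan":{"type":"array","items":{"type":"array","items":{"type":"number"}}},"grip_force":{"type":"number"}},"required":["plan"]}

```bash
ls; mkdir -p pics
python3 - <<'E'
from plant import monitor, optics, env
import cv2, numpy as np
s=monitor.read_state(); print(s, env.pinch_z)
for n in ("scene","top"):
    im=optics.snapshot(n); cv2.imwrite(f"pics/{n}0.png",im[:,:,::-1]); print(n,optics.camera_model(n))
print(optics.camera_model("wrist"))
E
```

```text
pics
{'t': 0.0, 'joint_pos': array([ 1.12027009,  0.31174829,  0.01400494,  1.51307347, -0.0044069 ,
        1.31919834, -0.02719812]), 'joint_vel': array([ 0.00140023, -0.00131353, -0.001043  ,  0.00059506, -0.00055781,
       -0.00049636, -0.00032496]), 'effort': array([ 2.31334798e-04, -3.79910123e+01,  1.46188941e-01, -2.30592585e+01,
        1.22016430e-02,  1.36157512e-02, -1.59642019e-05]), 'position': array([ 218.35624443, -503.99385613,  230.20206719]), 'ee_rot': array([ 0.90423788,  1.37743912, -0.90220582]), 'ft_force': array([ 0.44727278, -0.48617502, -0.08878857]), 'wrist_torque': array([-0.00393227, -0.00462063,  0.04784663]), 'opening': 85.34508847601099} 18.700000000000003
scene {'K': array([[513.74382747,   0.        , 317.62089314],
       [  0.        , 513.74382747, 196.09100077],
       [  0.        ,   0.        ,   1.        ]]), 'origin': array([1222.08528535, -540.5646744 , 1124.12169063]), 'orientation': array([0.66923277, 0.3105541 , 0.80124672])}
top {'K': array([[387.25991564,   0.        , 314.21243878],
       [  0.        , 387.25991564, 201.88189512],
       [  0.        ,   0.        ,   1.        ]]), 'origin': array([ 384.5027704 ,   11.79552513, 1108.2527535 ]), 'orientation': array([ 0.15736375, -0.16216754, -1.60198841])}
{'K': array([[360.52494127,   0.        , 320.22250996],
       [  0.        , 360.52494127, 201.48232744],
       [  0.        ,   0.        ,   1.        ]]), 'hand_eye': array([[-5.55795001e-04,  2.66597002e-01, -9.63807932e-01,
        -1.41940414e+02],
       [-8.43720910e-05,  9.63808065e-01,  2.66597087e-01,
         6.69794672e+01],
       [ 9.99999842e-01,  2.29491819e-04, -5.13186358e-04,
        -7.42096456e-02],
       [ 0.00000000e+00,  0.00000000e+00,  0.00000000e+00,
         1.00000000e+00]])}
```

View pics/scene0.png

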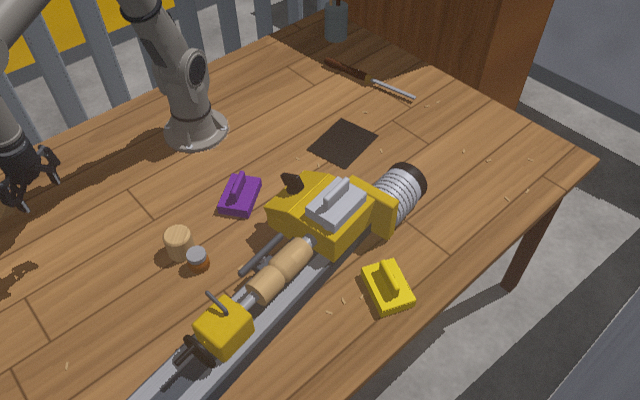

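View pics/top0.png

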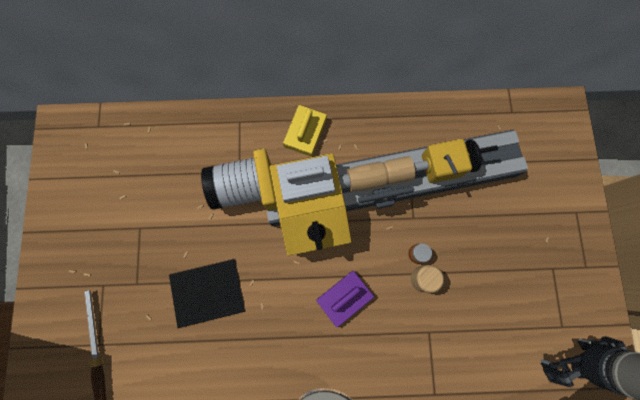

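The scene view shows the aluminium cover on the headstock at (336,203), a black knob at (290,182) and the pad at (342,143). In the top view the same three are at (305,178), (317,235) and (207,293).

Things that could be taken for the cover, in top-view pixels:
- **Aluminium, on the headstock:** (305,178). This is the one I choose.
- **Yellow, on the bench:** (305,130).
- **Purple, on the bench:** (346,298).

For the knob, the only other candidates are the tailstock lever at (450,162) and the bed handle at (385,203).

```bash
cat > h.py <<'E'
from plant import monitor, optics, env
import cv2, numpy as np
from scipy.spatial.transform import Rotation as Rn
def cam(n, s=None):
    m=optics.camera_model(n)
    if n=="wrist":
        s=s or monitor.read_state()
        T=np.eye(4); T[:3,:3]=Rn.from_rotvec(s["ee_rot"]).as_matrix(); T[:3,3]=s["position"]
        T=T@m["hand_eye"]; return m["K"],T[:3,3],T[:3,:3]
    return m["K"],m["origin"],Rn.from_rotvec(m["orientation"]).as_matrix()
def ray(c,p,z):
    K,o,R=c; p=np.asarray(p,float).reshape(-1,2)
    d=np.c_[(p[:,0]-K[0,2])/K[0,0],-(p[:,1]-K[1,2])/K[1,1],-np.ones(len(p))]@R.T
    return o+d*((z-o[2])/d[:,2])[:,None]
def proj(c,P):
    K,o,R=c; q=(np.asarray(P,float).reshape(-1,3)-o)@R
    return np.c_[K[0,0]*q[:,0]/-q[:,2]+K[0,2],-K[1,1]*q[:,1]/-q[:,2]+K[1,2]]
def blob(im,f,roi):
    x0,y0,x1,y1=roi; h=cv2.cvtColor(im,cv2.COLOR_RGB2HSV).astype(int)
    m=np.zeros(im.shape[:2],np.uint8); m[y0:y1,x0:x1]=f(h[...,0],h[...,1],h[...,2])[y0:y1,x0:x1]
    c=max(cv2.findContours(m,cv2.RETR_EXTERNAL,cv2.CHAIN_APPROX_NONE)[0],key=cv2.contourArea)
    return c[:,0,:]
def rect(P):
    r=cv2.minAreaRect(P[:,:2].astype(np.float32)); return r, cv2.boxPoints(r)
E
python3 - <<'E'
from h import *
im=cv2.imread("pics/top0.png")[:,:,::-1]; c=cam("top")
np.set_printoptions(precision=1,suppress=True)
print(Rn.from_rotvec(monitor.read_state()["ee_rot"]).as_matrix())
for n,f,roi,z in [("cover",lambda h,s,v:(s<60)&(v>110),(272,150,340,208),183),
                ("pad",lambda h,s,v:v<70,(160,250,255,335),4),
                ("yellow",lambda h,s,v:(h>18)&(h<32)&(s>150)&(v>60),(275,150,352,260),150),
                ("knob",lambda h,s,v:v<60,(295,210,340,252),160),
                ("blank",lambda h,s,v:(h>10)&(v>165),(408,262,448,296),76)]:
    p=blob(im,f,roi); print(n,p.mean(0),len(p)); r,b=rect(ray(c,p,z)); print(r); print(b)
E
```

```text
[[-0.   0.9  0.4]
 [ 0.   0.4 -0.9]
 [-1.  -0.  -0. ]]
cover [305.8 178.1] 249
((636.950439453125, 25.39188003540039), (90.39360809326172, 129.10060119628906), 9.494583129882812)
[[581.7  81.6]
 [603.  -45.7]
 [692.2 -30.8]
 [670.9  96.5]]
pad [206.3 293.1] 235
((365.4776306152344, 312.79278564453125), (148.0378875732422, 189.06430053710938), 11.536599159240723)
[[274.  390.6]
 [311.9 205.4]
 [456.9 235. ]
 [419.1 420.2]]
yellow [311.2 207.5] 436
((578.1854248046875, 18.023231506347656), (237.7891387939453, 173.41392517089844), 9.764121055603027)
[[446.3  83.3]
 [475.7 -87.6]
 [710.1 -47.3]
 [680.7 123.6]]
knob [317.1 235.7] 69
((493.6346130371094, 2.8773269653320312), (41.89138412475586, 68.9237060546875), 87.55135345458984)
[[458.3 -16.6]
 [527.2 -19.5]
 [529.   22.3]
 [460.1  25.3]]
blank [429.4 278.3] 69
((380.8334045410156, -290.04608154296875), (63.299049377441406, 58.99072265625), 87.87071990966797)
[[ 350.2 -320.6]
 [ 409.1 -322.8]
 [ 411.5 -259.5]
 [ 352.5 -257.3]]
```

Run:
```python
import cv2
im=cv2.imread("pics/top0.png")[140:265,235:360]; cv2.imwrite("pics/crop1.png",cv2.resize(im,(600,600),interpolation=cv2.INTER_CUBIC))
```

```text
(no output)
```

View pics/crop1.png

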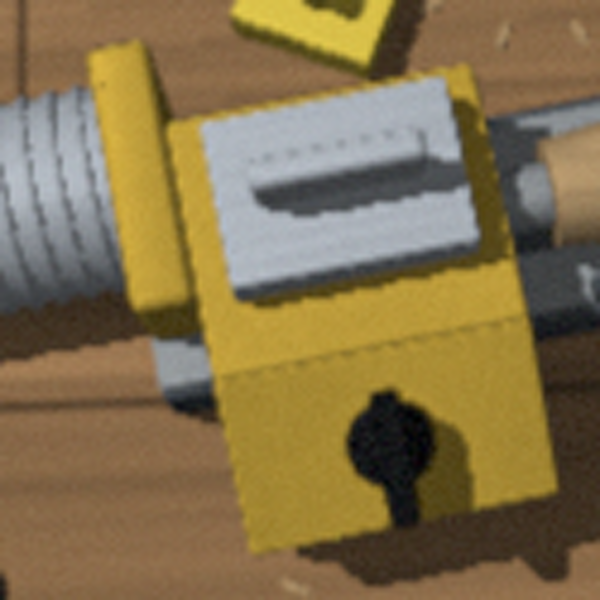

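The close crop confirms the choice: the grey aluminium cover with its rib sits on the yellow headstock. The knob is at crop (392,440), with its bar running up and down the slope. The cover rectangle measures 90.4 x 129.1 mm, so it agrees with the given size, with a yaw of 9.5°. The knob position predicted from the cover, (494,1), agrees with the measured (494,3). I'll move beside the knob with the fingers shut and look from close by.

Request:
carry_out(plan=[[0.0263, 0.0453, 0, -0.16, 1], [0.0263, 0.0453, 0, -0.16, 1], [0.0263, 0.0453, 0, -0.16, 1], [0.0263, 0.0453, 0, -0.16, 1], [0.0263, 0.0453, 0, -0.16, 1], [0.0263, 0.0453, 0, -0.16, 1], [0.0263, 0.0453, 0, -0.16, 1], [0.0263, 0.0453, 0, -0.16, 1], [0.0263, 0.0453, 0, -0.16, 1], [0.0263, 0.0453, 0, -0.16, 1], [0, 0, 0, 0, 1], [0, 0, 0, 0, 1]], grip_force=30)

```text
t: 1.6
position: [481.1, -52.2, 230.8]
ee_rot: [1.112, 1.269, -1.114]
ft_force: [-0.8, -1.5, 0.3]
opening: 0.1
```

```bash
cat > w.py <<'E'
import sys
from h import *
np.set_printoptions(precision=2,suppress=True)
s=monitor.read_state(); im=optics.snapshot("wrist"); cv2.imwrite(f"pics/{sys.argv[1]}.png",im[:,:,::-1])
R=Rn.from_rotvec(s["ee_rot"]).as_matrix()
print(s["t"],s["position"],"yaw_y",np.degrees(np.arctan2(R[1,1],R[0,1])),s["ft_force"],s["wrist_torque"],s["opening"],s["joint_pos"])
E
python3 w.py w1
```

```text
1.6 [481.12 -52.2  230.75] yaw_y 7.439565852016979 [-0.78 -1.49  0.3 ] [-0.01 -0.02  0.  ] 0.12434115579569827 [ 0.39  0.2  -0.38  1.67  0.08  1.29 -1.44]
```

View pics/w1.png

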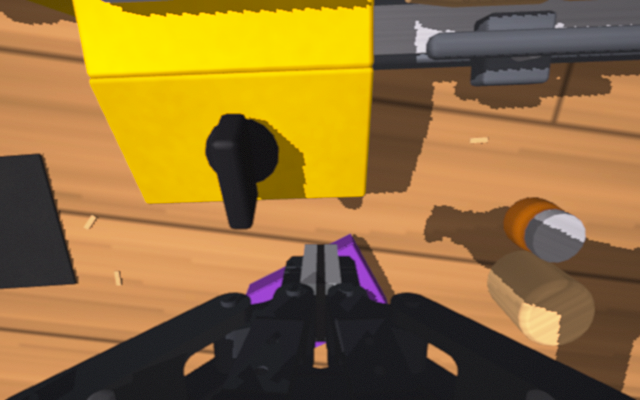

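The close look shows the knob bar from its upslope end (232,118) to its downslope end (240,225), with the shut fingertips at (320,250). Next I'll measure the bar angle and check the lathe frame.

```bash
cat >> h.py <<'E'
def lathe(o=(607.4,20.4),yaw=9.5):
    a=np.radians(yaw); return np.array([o[0],o[1],0.]),np.array([[np.cos(a),-np.sin(a),0],[np.sin(a),np.cos(a),0],[0,0,1]])
def rayplane(c,p,P0,n):
    K,o,R=c; p=np.asarray(p,float).reshape(-1,2)
    d=np.c_[(p[:,0]-K[0,2])/K[0,0],-(p[:,1]-K[1,2])/K[1,1],-np.ones(len(p))]@R.T
    return o+d*(((P0-o)@n)/(d@n))[:,None]
t=np.radians(26); nL=np.array([-np.sin(t),0,np.cos(t)]); uL=np.array([np.cos(t),0,np.sin(t)]); vL=np.array([0,1.,0])
PL=np.array([-100,0,128.])+34*nL
E
python3 - <<'E'
from h import *
np.set_printoptions(precision=1,suppress=True)
c=cam("wrist"); o,L=lathe()
tl=lambda P:(P-o)@L
print("panel lower",tl(ray(c,[(148,203),(365,196)],106)),"ridge",tl(ray(c,[(91,76),(372,69)],150)))
im=cv2.imread("pics/w1.png")[:,:,::-1]
h=cv2.cvtColor(im,cv2.COLOR_RGB2HSV)
m=((h[...,2]<60)*255).astype(np.uint8)[:240,:300]
for y in range(112,232,8): r=np.flatnonzero(m[y,190:290]); print(y,(r.min()+190,r.max()+190) if len(r) else None, end=' ')
P=rayplane(c,[(219,125),(229,215),(246,118),(256,215),(232,116)],o+L@(PL+14*nL),L@nL)
q=(tl(P)-PL); print(); print(np.c_[q@uL,q@vL,q@nL])
print("proj grip",proj(c,[o+L@PL,o+L@(PL+33*uL),o+L@(PL-33*uL)]))
E
```

```text
panel lower [[-139.9   80.6  106. ]
 [-140.7  -86.   106. ]] ridge [[-50.4  78.9 150. ]
 [-52.8 -85.1 150. ]]
112 None 120 (np.int64(221), np.int64(252)) 128 (np.int64(215), np.int64(265)) 136 (np.int64(210), np.int64(272)) 144 (np.int64(207), np.int64(276)) 152 (np.int64(207), np.int64(277)) 160 (np.int64(209), np.int64(277)) 168 (np.int64(214), np.int64(274)) 176 (np.int64(219), np.int64(267)) 184 (np.int64(221), np.int64(255)) 192 (np.int64(223), np.int64(256)) 200 (np.int64(224), np.int64(255)) 208 (np.int64(226), np.int64(254)) 216 (np.int64(228), np.int64(252)) 224 (np.int64(230), np.int64(251)) 
[[ 46.7  -4.1  14. ]
 [-14.1   3.2  14. ]
 [ 50.  -18.   14. ]
 [-15.  -13.   14. ]
 [ 51.3 -11.4  14. ]]
proj grip [[233.6 182. ]
 [222.  134.7]
 [243.1 220.8]]
```

Run:
```python
from h import *
np.set_printoptions(precision=1,suppress=True)
c=cam("wrist"); o,L=lathe(); tl=lambda P:(P-o)@L
print(c)
F=PL-21*nL; print("foot expected",F,"seen",tl(ray(c,(242,151),F[2])))
g=lambda a,b,h: o+L@(PL+a*uL+b*vL+h*nL)
print(proj(c,[g(0,0,-21),g(33,0,14),g(-33,0,14),g(-33,0,-22)]))
ct=cam("top"); print("top foot",tl(ray(ct,(316.7,232),F[2])),"top bar",tl(ray(ct,[(315.2,221.9),(319.8,249.4)],165)))
print(proj(ct,[g(0,0,-21),g(33,0,14),g(-33,0,14)]))
cs=cam("scene"); print(proj(cs,[g(0,0,14),g(33,0,14),g(-33,0,14)]))
```

```text
(array([[360.5,   0. , 320.2],
       [  0. , 360.5, 201.5],
       [  0. ,   0. ,   1. ]]), array([547.6, -44.4, 372.7]), array([[ 0.1,  1. ,  0.3],
       [-1. ,  0.1,  0. ],
       [ 0. , -0.3,  1. ]]))
foot expected [-105.7    0.   139.7] seen [[-98.7  -2.7 139.7]]
[[238.8 161.9]
 [216.9 148.9]
 [240.  236.2]
 [247.5 199.1]]
top foot [[-103.3   -1.6  139.7]] top bar [[ -81.2   -2.3  165. ]
 [-149.4    0.4  165. ]]
[[316.3 233.1]
 [315.1 224.9]
 [320.  250.2]]
[[288.1 173.6]
 [296.7 174.9]
 [279.8 172.4]]
```

Run:
```python
import cv2
a=cv2.imread("pics/w1.png")[60:260,140:400]; cv2.imwrite("pics/crop2.png",cv2.resize(a,None,fx=3,fy=3,interpolation=cv2.INTER_CUBIC))
```

```text
(no output)
```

View pics/crop2.png

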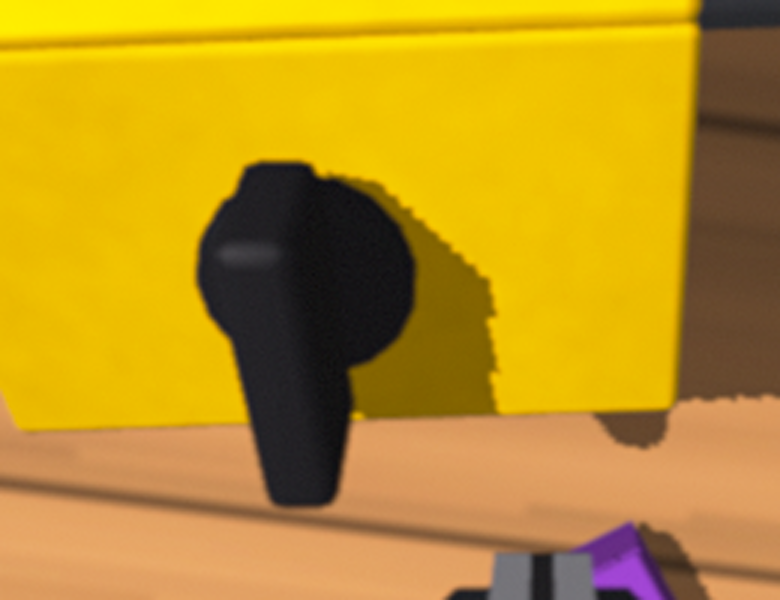

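The upslope end face is visible from this viewpoint, so the bar's top face runs from row 143 to row 225. That agrees with the model once the lathe is shifted about 3 mm, and the bar starts near +0.05 rad. I'll come down beside the downslope end and push it clockwise.

Request:
carry_out(plan=[[0, 0, -0.04, 0.2, 1], [0, 0.005, -0.04, 0, 1], [0, 0.012, -0.012, 0, 1], [0, 0, 0, 0, 1], [0, 0, 0, 0, 1]])

```text
t: 2.28
position: [483.1, -35.1, 141.0]
ee_rot: [1.088, 1.279, -1.086]
ft_force: [0.2, 0.5, -0.8]
opening: -0.3
```

Request:
carry_out(plan=[[-0.0005, 0.003, 0, 0, 1], [-0.0005, 0.003, 0, 0, 1], [0, 0, 0, 0, 1]])

```text
t: 2.65
position: [480.8, -28.3, 139.7]
ee_rot: [1.087, 1.282, -1.086]
ft_force: [-0.3, -0.4, 0.1]
opening: -0.1
```

Request:
carry_out(plan=[[-0.0005, 0.003, 0, 0, 1], [0, 0, 0, 0, 1]])

```text
t: 2.9
position: [480.1, -25.3, 139.3]
ee_rot: [1.087, 1.283, -1.087]
ft_force: [0.1, 0.3, 0.5]
opening: -0.0
```

Request:
carry_out(plan=[[-0.0005, 0.003, 0, 0, 1], [0, 0, 0, 0, 1]])

```text
t: 3.15
position: [479.7, -23.1, 139.3]
ee_rot: [1.087, 1.282, -1.088]
ft_force: [0.4, -0.8, -0.1]
opening: -0.1
```

Request:
carry_out(plan=[[-0.0005, 0.003, 0, 0, 1], [0, 0, 0, 0, 1]])

```text
t: 3.4
position: [479.6, -22.9, 139.4]
ee_rot: [1.086, 1.278, -1.09]
ft_force: [1.3, -5.6, -0.5]
opening: 0.0
```

Contact is made at y = -23. Now I'll work out the arc waypoints.

Run:
```python
from h import *
np.set_printoptions(precision=4,suppress=True)
o,L=lathe((610.7,18.9)); r=22
def tip(f):
    d=19.5+5*np.sin(f); e=-np.cos(f)*uL+np.sin(f)*vL; w=np.array([uL[0]*np.sin(f),np.cos(f),0]); w/=np.linalg.norm(w)
    p=PL+r*e-d*w; p[2]-=9.5; return o+L@p
F=np.arange(0,1.75,.1); T=np.array([tip(f) for f in F])
for f,a,b in zip(F,T,np.diff(T,axis=0)): print(round(f,2),a.round(1),(b/1000).round(4))
```

```text
0.0 [481.1 -22.6 139.4] [-0.002   0.0015  0.    ]
0.1 [479.1 -21.1 139.5] [-0.0019  0.0016  0.0001]
0.2 [477.2 -19.4 139.6] [-0.0018  0.0018  0.0002]
0.3 [475.5 -17.6 139.8] [-0.0017  0.002   0.0003]
0.4 [473.8 -15.7 140.2] [-0.0015  0.0021  0.0004]
0.5 [472.2 -13.5 140.6] [-0.0014  0.0023  0.0005]
0.6 [470.8 -11.2 141.1] [-0.0013  0.0025  0.0006]
0.7 [469.6  -8.7 141.7] [-0.0011  0.0026  0.0007]
0.8 [468.5  -6.1 142.3] [-0.0009  0.0028  0.0007]
0.9 [467.6  -3.3 143.1] [-0.0006  0.0029  0.0008]
1.0 [467.   -0.3 143.8] [-0.0003  0.0031  0.0008]
1.1 [466.7   2.7 144.7] [-0.      0.0031  0.0009]
1.2 [466.6   5.9 145.6] [0.0003 0.0032 0.0009]
1.3 [466.9   9.1 146.5] [0.0007 0.0032 0.0009]
1.4 [467.6  12.3 147.4] [0.001  0.0032 0.001 ]
1.5 [468.6  15.4 148.4] [0.0014 0.003  0.001 ]
1.6 [470.   18.5 149.3] [0.0018 0.0029 0.001 ]
```

Request:
carry_out(plan=[[-0.002, 0.0016, 0, -0.57, 1], [0, 0, 0, 0, 1]])

```text
t: 3.65
position: [478.2, -22.9, 139.4]
ee_rot: [1.16, 1.231, -1.165]
ft_force: [2.9, -8.2, -2.0]
opening: 0.3
```

Request:
carry_out(plan=[[-0.0018, 0.0018, 0.0002, -0.57, 1], [0, 0, 0, 0, 1]])

```text
t: 3.9
position: [476.1, -21.8, 139.3]
ee_rot: [1.234, 1.184, -1.24]
ft_force: [2.1, -8.6, -3.6]
opening: 0.1
```

Request:
carry_out(plan=[[-0.0017, 0.002, 0.0003, -0.57, 1], [0, 0, 0, 0, 1]])

```text
t: 4.15
position: [474.0, -19.8, 139.2]
ee_rot: [1.306, 1.135, -1.313]
ft_force: [2.6, -9.7, -3.7]
opening: 0.1
```

```bash
python3 w.py w2
python3 - <<'E'
import cv2
a=cv2.imread("pics/w2.png")[0:400,100:540]; cv2.imwrite("pics/w2c.png",cv2.resize(a,None,fx=1.4,fy=1.4))
E
```

```text
4.15 [473.96 -19.82 139.17] yaw_y -7.938769236580722 [ 2.62 -9.69 -3.66] [-1.86 -0.49 -0.  ] 0.11587566224096607 [ 0.3   0.26 -0.35  1.84  0.11  1.06 -1.81]
```

View pics/w2c.png

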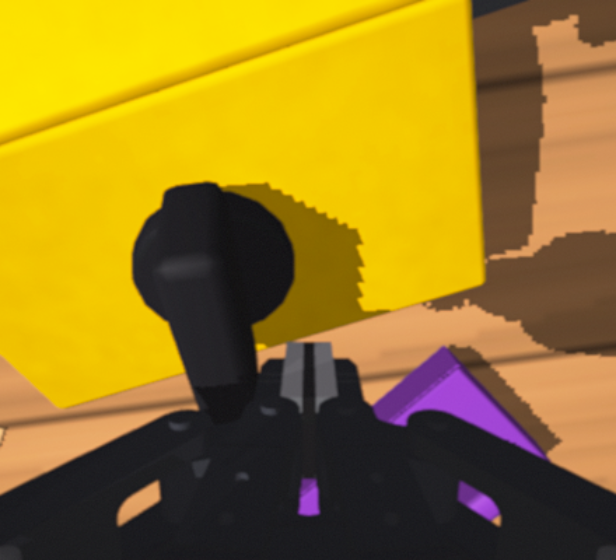

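The wrist crop shows the finger against the side of the bar near its downslope end, at (255,370). The bar has turned about 0.2 rad. I'll let it settle and see whether the force decays.

Request:
carry_out(plan=[[0, 0, 0, 0, 1], [0, 0, 0, 0, 1]])

```text
t: 4.45
position: [473.6, -19.0, 139.1]
ee_rot: [1.305, 1.137, -1.312]
ft_force: [1.8, -9.0, -3.3]
opening: 0.0
```

Request:
carry_out(plan=[[-0.0015, 0.0021, 0.0004, -0.57, 1], [0, 0, 0, 0, 1]])

```text
t: 4.7
position: [471.7, -17.7, 139.4]
ee_rot: [1.377, 1.082, -1.386]
ft_force: [1.0, -8.8, -3.9]
opening: 0.1
```

Request:
carry_out(plan=[[-0.0014, 0.0023, 0.0005, -0.57, 1], [0, 0, 0, 0, 1]])

```text
t: 4.95
position: [469.7, -15.3, 139.7]
ee_rot: [1.447, 1.026, -1.458]
ft_force: [0.1, -9.0, -2.6]
opening: -0.1
```

Request:
carry_out(plan=[[-0.0013, 0.0025, 0.0006, -0.57, 1], [0, 0, 0, 0, 1]])

```text
t: 5.2
position: [467.8, -12.8, 140.1]
ee_rot: [1.516, 0.966, -1.529]
ft_force: [-1.1, -8.4, -2.5]
opening: 0.1
```

Request:
carry_out(plan=[[-0.0011, 0.0026, 0.0007, -0.57, 1], [0, 0, 0, 0, 1]])

```text
t: 5.45
position: [466.1, -10.5, 140.6]
ee_rot: [1.584, 0.902, -1.599]
ft_force: [-0.3, -9.2, -2.5]
opening: 0.2
```

Request:
carry_out(plan=[[-0.0009, 0.0028, 0.0007, -0.57, 1], [0, 0, 0, 0, 1]])

```text
t: 5.7
position: [464.8, -7.8, 141.1]
ee_rot: [1.651, 0.834, -1.668]
ft_force: [-2.9, -8.5, -2.0]
opening: -0.1
```

Request:
carry_out(plan=[[-0.0006, 0.0029, 0.0008, -0.57, 1], [0, 0, 0, 0, 1]])

```text
t: 5.95
position: [464.3, -2.1, 142.2]
ee_rot: [1.719, 0.767, -1.732]
ft_force: [-2.8, -5.5, -2.7]
opening: -0.2
```

Request:
carry_out(plan=[[0, 0, 0, 0, 1], [0, 0, 0, 0, 1]])

```text
t: 6.2
position: [464.4, -1.6, 142.3]
ee_rot: [1.719, 0.768, -1.731]
ft_force: [-3.0, -4.7, -2.5]
opening: 0.1
```

```bash
python3 w.py w3
python3 - <<'E'
import cv2
a=cv2.imread("pics/w3.png")[0:400,100:540]; cv2.imwrite("pics/w3c.png",cv2.resize(a,None,fx=1.4,fy=1.4))
E
```

```text
6.2 [464.44  -1.55 142.26] yaw_y -41.97181417750427 [-3.   -4.72 -2.5 ] [-1.08  0.5  -0.08] 0.140218187599474 [ 0.2   0.23 -0.28  1.86  0.07  1.07 -2.41]
```

View pics/w3c.png

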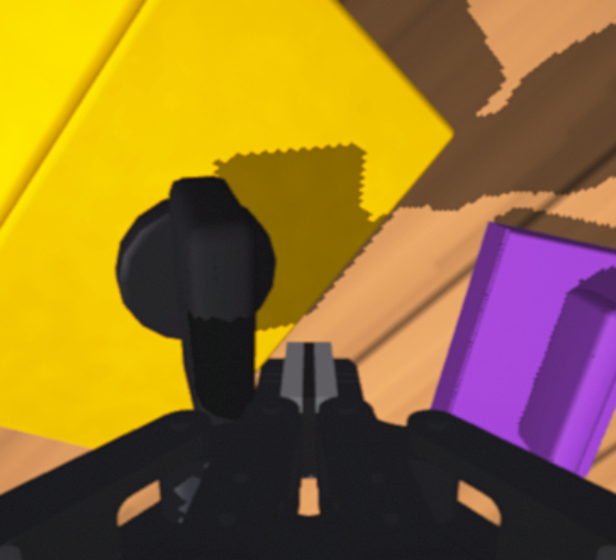

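The force fell from 9 N to 5.5 N and the knob jumped ahead about 5 mm at the finger, which is the dip. The picture shows the bar still against the finger at about (250,370). I'll let go by backing off, then check the angle from above.

Request:
carry_out(plan=[[-0.003, -0.005, 0, 0, 1], [-0.005, -0.007, 0, 0, 1], [-0.007, -0.01, 0, 0, 1], [0, 0, 0.04, 0, 1], [0, 0, 0.04, 0, 1], [0.01, 0, 0.03, 0, 1], [0, 0, 0, 0, 1]])

```text
t: 7.12
position: [463.9, -21.3, 256.3]
ee_rot: [1.729, 0.766, -1.717]
ft_force: [-0.4, -0.3, -0.5]
opening: -0.1
```

```bash
python3 w.py w4
python3 - <<'E'
import cv2
from h import *
o,L=lathe((610.7,18.9)); c=cam("wrist")
g=lambda a,h: o+L@(PL+33*(-np.cos(a)*uL+np.sin(a)*vL)+h*nL)
for a in (0.8,1.0): print(a,proj(c,[g(a,14),g(a+np.pi,14)]))
a=cv2.imread("pics/w4.png")[100:300,150:450]; cv2.imwrite("pics/w4c.png",cv2.resize(a,None,fx=2.6,fy=2.6,interpolation=cv2.INTER_CUBIC))
E
```

```text
7.125 [463.93 -21.33 256.35] yaw_y -41.88891203876718 [-0.36 -0.28 -0.52] [ 0.03 -0.    0.02] -0.1017896411379313 [ 0.25  0.13 -0.27  1.68  0.04  1.33 -2.33]
0.8 [[272.36853769 237.14123552]
 [259.6932506  150.47850591]]
1.0 [[263.0088491  238.73173359]
 [270.54783192 149.49110538]]
```

View pics/w4.png

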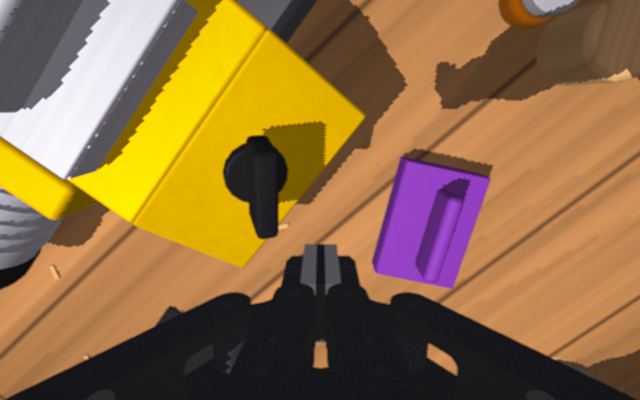

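The knob stands clear of the hand, with its bar from (259,148) to (267,234). That is about 0.82 rad clockwise from the downslope line, close to where the dip was felt. Now I'll go over the cover, turning the other way because joint 7 is near its range, with the jaws open.

Request:
carry_out(plan=[[0, 0, 0.02, 1, 0.3], [0.01, 0, 0.024, 1, 0.3], [0.018, 0.005, 0, 1, 0.3], [0.018, 0.005, 0, 1, 0.3], [0.018, 0.005, 0, 1, 0.3], [0.018, 0.005, 0, 1, 0.3], [0.018, 0.005, 0, 1, 0.3], [0.018, 0.005, 0, 1, 0.3], [0.018, 0.005, 0, 1, 0.3], [0.018, 0.005, 0, 1, 0.3], [0.01, 0.005, 0, 1, 0.3], [0.009, 0, 0, 1, 0.3]])

```text
t: 8.68
position: [634.1, 24.4, 295.4]
ee_rot: [0.157, 1.569, -0.157]
ft_force: [-0.9, -0.1, 0.2]
opening: 60.0
```

Request:
carry_out(plan=[[0, 0, 0, 1, 0.3], [0, 0, 0, 1, 0.3], [0, 0, 0, 0.14, 0.3], [0, 0, 0, 0, 0.3], [0, 0, 0, 0, 0.3]])

```text
t: 9.3
position: [634.6, 23.8, 297.2]
ee_rot: [-0.13, 1.567, 0.129]
ft_force: [-0.7, -0.2, 0.5]
opening: 59.8
```

```bash
python3 w.py w5
```

```text
9.3 [634.64  23.81 297.22] yaw_y 99.45345070546288 [-0.69 -0.21  0.52] [-0.    0.02  0.01] 59.81705230377517 [ 0.28  0.54 -0.63  1.1   0.31  1.59 -0.1 ]
```

View pics/w5.png

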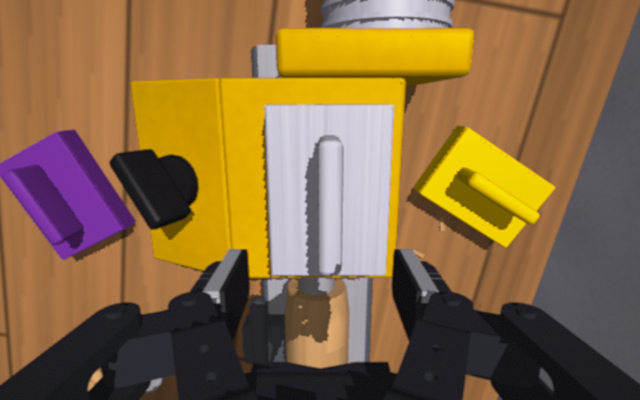

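The view down shows the rib at columns 319 to 343 and rows 137 to 275, and the cover top at columns 266 to 393, aligned with the jaws. I'll turn these pixels into offsets, and measure the knob bar here too.

Run:
```python
from h import *
np.set_printoptions(precision=1,suppress=True)
c=cam("wrist"); print("rib",ray(c,[(319,140),(343,140),(319,272),(343,272),(331,206)],225))
print("cover",ray(c,[(266,105),(393,105),(268,276),(392,276),(329.5,190)],183))
o,L=lathe((610.7,18.9)); tl=lambda P:(P-o)@L
g=lambda a,h: o+L@(PL+33*(-np.cos(a)*uL+np.sin(a)*vL)+h*nL)
for a in (0.7,.8,.9,1.0): print(a,proj(c,[g(a,14),g(a+np.pi,14)]).ravel())
```

```text
rib [[626.   68.6 225. ]
 [640.   71.  225. ]
 [640.  -15.5 225. ]
 [655.4 -12.9 225. ]
 [640.   29.9 225. ]]
cover [[586.8  81.9 183. ]
 [672.8  96.3 183. ]
 [604.5 -46.2 183. ]
 [700.2 -30.2 183. ]
 [640.1  29.9 183. ]]
0.7 [105.6 164.2 157.9 225. ]
0.8 [107.  161.3 156.2 227.6]
0.9 [108.6 158.8 154.2 229.8]
1.0 [110.5 156.5 152.1 231.6]
```

Both the rib and the cover rectangle centre at about x = 640. Yaw is right, so I'll descend and grip.

Request:
carry_out(plan=[[0.005, 0.002, -0.03, 0, 0.3], [0, 0, -0.03, 0, 0.3], [0, 0, -0.025, 0, 0.3], [0, 0, -0.015, 0, 0.3], [0, 0, -0.006, 0, 0.3], [0, 0, 0, 0, 0.3], [0, 0, 0, 0, 0.3]])

```text
t: 10.22
position: [640.6, 26.2, 192.8]
ee_rot: [-0.13, 1.565, 0.131]
ft_force: [-0.0, 1.0, 0.2]
opening: 59.4
```

Request:
carry_out(plan=[[0, 0, 0, 0, 0.7], [0, 0, 0, 0, 0.85], [0, 0, 0, 0, 1], [0, 0, 0, 0, 1], [0, 0, 0, 0, 1], [0, 0, 0, 0, 1]], grip_force=50)

```text
t: 10.98
position: [640.3, 26.0, 192.0]
ee_rot: [-0.13, 1.566, 0.13]
ft_force: [0.5, 0.8, 2.2]
opening: 15.5
```

Gripped at 15.5 mm, so the rib is held. I'll lift gently to feel whether the cover is free.

Request:
carry_out(plan=[[0, 0, 0.002, 0, 1], [0, 0, 0.001, 0, 1], [0, 0, 0, 0, 1]])

```text
t: 11.35
position: [639.1, 25.7, 193.4]
ee_rot: [-0.131, 1.569, 0.131]
ft_force: [-0.2, -0.5, -3.9]
opening: 15.5
```

Request:
carry_out(plan=[[0, 0, 0.002, 0, 1], [0, 0, 0, 0, 1]])

```text
t: 11.6
position: [639.9, 26.0, 196.6]
ee_rot: [-0.131, 1.567, 0.131]
ft_force: [0.3, 0.1, -3.4]
opening: 15.6
```

Request:
carry_out(plan=[[0, 0, 0.002, 0, 1], [0, 0, 0, 0, 1]])

```text
t: 11.85
position: [640.0, 26.0, 198.8]
ee_rot: [-0.13, 1.566, 0.131]
ft_force: [-1.3, 0.1, -4.0]
opening: 15.4
```

The cover is free: 7 mm up with only the cover's weight, about 4 N. I'll lift it straight up, then cross-check the pad in the scene view.

Request:
carry_out(plan=[[0, 0, 0.01, 0, 1], [0, 0, 0.015, 0, 1], [0, 0, 0.02, 0, 1], [0, 0, 0.025, 0, 1], [0, 0, 0.02, 0, 1], [0, 0, 0, 0, 1]])

```text
t: 12.6
position: [641.2, 26.7, 291.9]
ee_rot: [-0.13, 1.56, 0.131]
ft_force: [-0.7, 0.5, -3.9]
opening: 15.5
```

Run:
```python
from h import *
np.set_printoptions(precision=1,suppress=True)
im=cv2.imread("pics/scene0.png")[:,:,::-1]; c=cam("scene")
p=blob(im,lambda h,s,v:v<75,(295,110,390,175)); print(len(p),rect(ray(c,p,4)))
im=optics.snapshot("wrist"); c=cam("wrist"); cv2.imwrite("pics/w6.png",im[:,:,::-1])
s=monitor.read_state(); print(s["position"],s["ft_force"],s["opening"])
# bias check of scene camera: seated cover top in scene0
im=cv2.imread("pics/scene0.png")[:,:,::-1]
P=np.array([[637,25.4,225],[640,26,225]]); print(proj(cam("scene"),P),proj(cam("top"),P))
```

```text
146 (((369.21990966796875, 311.5353698730469), (146.0721435546875, 188.3331298828125), 11.445754051208496), array([[278.9, 389.3],
       [316.3, 204.7],
       [459.5, 233.7],
       [422.1, 418.3]], dtype=float32))
[640.4  26.4 290. ] [ 0.1 -0.4 -5.4] 15.506479923030417
[[335.3 186.6]
 [336.3 187.1]] [[304.8 172.7]
 [304.5 171.5]]
```

Scene and top agree on the pad within 4 mm, so I'll take (368,312). Carrying the cover over.

Request:
carry_out(plan=[[-0.02, 0.021, 0, 0.2, 1], [-0.033, 0.035, 0, 0, 1], [-0.035, 0.037, 0, 0, 1], [-0.035, 0.037, 0, 0, 1], [-0.035, 0.037, 0, 0, 1], [-0.035, 0.037, 0, 0, 1], [-0.034, 0.035, 0, 0, 1], [-0.03, 0.03, 0, 0, 1], [-0.0156, 0.0165, 0, 0, 1], [0, 0, 0, 0, 1], [0, 0, 0, 0, 1]])

```text
t: 14.02
position: [368.0, 310.1, 287.9]
ee_rot: [-0.158, 1.565, 0.155]
ft_force: [0.7, -0.2, -3.4]
opening: 15.2
```

```bash
python3 w.py w7
```

```text
14.025 [368.05 310.07 287.94] yaw_y 101.4420171875919 [ 0.68 -0.25 -3.44] [ 0.02 -0.04  0.  ] 15.22194050907516 [-0.05  0.22 -0.83  1.56  0.17  1.43 -0.69]
```

Request:
carry_out(plan=[[0, 0.001, -0.02, 0, 1], [0, 0.001, -0.03, 0, 1], [0, 0, -0.035, 0, 1], [0, 0, -0.035, 0, 1], [0, 0, -0.035, 0, 1], [0, 0, -0.03, 0, 1], [0, 0, -0.02, 0, 1], [0, 0, -0.012, 0, 1], [0, 0, -0.006, 0, 1], [0, 0, 0, 0, 1], [0, 0, 0, 0, 1]])

```text
t: 15.45
position: [367.9, 314.0, 66.3]
ee_rot: [-0.157, 1.564, 0.159]
ft_force: [0.3, -0.2, -3.3]
opening: 15.1
```

Run:
```python
from h import *
a=optics.snapshot("top"); b=optics.snapshot("scene")
cv2.imwrite("pics/top8.png",a[:,:,::-1]); cv2.imwrite("pics/scene8.png",b[:,:,::-1])
c=np.hstack([cv2.resize(a[220:380,120:320],(400,320)),cv2.resize(b[80:240,250:450],(400,320))])
cv2.imwrite("pics/c8.png",c[:,:,::-1]); print(monitor.read_state()["position"],monitor.read_state()["ft_force"])
```

```text
[367.76813619 313.87758541  66.24343167] [ 0.59497983 -0.20155268 -2.97526895]
```

View pics/c8.png

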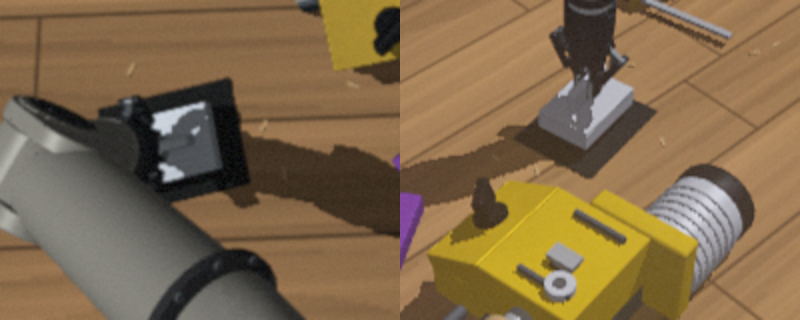

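Both views show the cover held level over the pad, and the headstock uncovered. I'll lower slowly until contact.

Request:
carry_out(plan=[[0, -0.002, -0.006, 0, 1], [0, 0, -0.005, 0, 1], [0, 0, -0.003, 0, 1], [0, 0, 0, 0, 1], [0, 0, 0, 0, 1]])

```text
t: 16.18
position: [367.3, 311.6, 51.5]
ee_rot: [-0.158, 1.565, 0.158]
ft_force: [0.3, -0.5, -3.8]
opening: 15.4
```

Request:
carry_out(plan=[[0, 0, -0.0015, 0, 1], [0, 0, -0.0015, 0, 1], [0, 0, 0, 0, 1]])

```text
t: 16.55
position: [367.1, 311.3, 48.4]
ee_rot: [-0.158, 1.565, 0.158]
ft_force: [-0.5, 0.7, -3.5]
opening: 15.4
```

Request:
carry_out(plan=[[0, 0, -0.001, 0, 1], [0, 0, -0.001, 0, 1], [0, 0, 0, 0, 1]])

```text
t: 16.92
position: [367.2, 311.3, 46.4]
ee_rot: [-0.158, 1.565, 0.158]
ft_force: [0.6, -0.5, -4.5]
opening: 15.2
```

Request:
carry_out(plan=[[0, 0, -0.001, 0, 1], [0, 0, 0, 0, 1]])

```text
t: 17.18
position: [367.4, 311.5, 45.9]
ee_rot: [-0.158, 1.565, 0.158]
ft_force: [-0.9, -0.6, 0.2]
opening: 15.2
```

Request:
carry_out(plan=[[0, 0, -0.001, 0, 1], [0, 0, 0, 0, 1]])

```text
t: 17.42
position: [367.4, 311.5, 45.8]
ee_rot: [-0.159, 1.564, 0.157]
ft_force: [-2.8, -3.7, 8.8]
opening: 15.5
```

The cover has landed at z = 45.8, where 46 was expected. I'll ease off, open and rise.

Request:
carry_out(plan=[[0, 0, 0.001, 0, 1], [0, 0, 0, 0, 0.8], [0, 0, 0, 0, 0.5], [0, 0, 0, 0, 0.3], [0, 0, 0, 0, 0.3], [0, 0, 0, 0, 0.3]])

```text
t: 18.18
position: [367.3, 311.5, 45.5]
ee_rot: [-0.158, 1.565, 0.158]
ft_force: [-0.2, 0.6, -0.1]
opening: 59.9
```

Request:
carry_out(plan=[[0, 0, 0.02, 0, 0.3], [0, 0, 0.04, 0, 0.3], [0, 0, 0.05, 0, 0.3], [0, 0, 0.05, 0, 0.3], [-0.01, -0.05, 0, 0, 0.3], [-0.01, -0.06, 0, 0, 0.3], [-0.01, -0.06, 0, 0, 0.3], [-0.01, -0.06, 0, 0, 0.3], [0, -0.06, 0, 0, 0.3], [0, -0.06, 0, 0, 0.3], [0, -0.06, 0, 0, 0.3], [0, 0, 0, 0, 0.3]])

```text
t: 19.68
position: [326.6, -102.7, 205.5]
ee_rot: [-0.151, 1.566, 0.15]
ft_force: [-0.8, 1.6, 0.1]
opening: 59.9
```

Run:
```python
from h import *
a=optics.snapshot("top"); b=optics.snapshot("scene"); s=monitor.read_state()
cv2.imwrite("pics/top9.png",a[:,:,::-1]); cv2.imwrite("pics/scene9.png",b[:,:,::-1])
print(s["t"],s["position"],s["ft_force"])
for n,im,roi in (("top",a,(165,250,255,335)),("scene",b,(295,90,395,175))):
    c=cam(n)
    p=blob(im,lambda h,s,v:(s<60)&(v>110),roi); print(n,"cover",rect(ray(c,p,37))[0])
im0=cv2.imread("pics/top0.png")[:,:,::-1]
for nm,roi in (("blank",(408,240,448,298)),):
    d=np.abs(a.astype(int)-im0)[roi[1]:roi[3],roi[0]:roi[2]].max(); print(nm,"max diff",d)
cv2.imwrite("pics/c9.png",np.hstack([cv2.resize(a[220:380,120:320],(400,320)),cv2.resize(b[80:240,250:450],(400,320))])[:,:,::-1])
```

```text
19.775 [327.13383011 -98.22311858 205.40045951] [-0.18379993  0.05624745  0.39372124]
top cover ((364.7694091796875, 311.12518310546875), (90.73943328857422, 130.48715209960938), 11.44404411315918)
scene cover ((375.8426513671875, 311.5067138671875), (108.18757629394531, 170.87722778320312), 10.867134094238281)
blank max diff 83
```

View pics/c9.png

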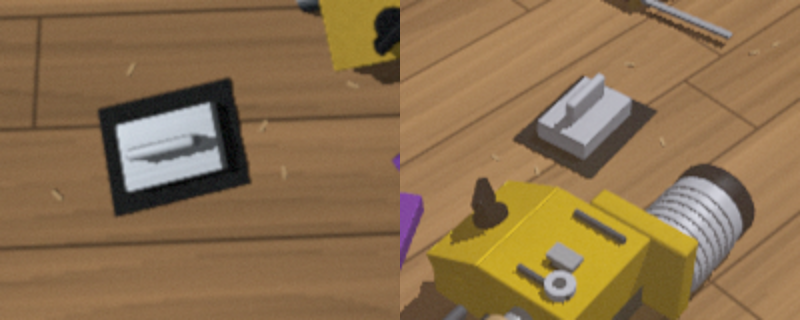

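The cover lies right way up in the middle of the pad: in the same top view it centres at (364.8,311.1), against the pad's (365.5,312.8). One more check on the bystanders by centroid, then I'll hand in if they are unmoved.

Run:
```python
from h import *
ok=True
for n,roi,f in (("blank",(408,262,448,296),lambda h,s,v:(h>10)&(v>165)),("jar",(405,240,440,266),lambda h,s,v:(s<60)&(v>90))):
    m=[blob(cv2.imread(f"pics/top{k}.png")[:,:,::-1],f,roi).mean(0).round(1) for k in (0,9)]
    print(n,m); ok&=np.abs(m[0]-m[1]).max()<1.5
print(ok, monitor.read_state()["joint_vel"].round(3))
if ok: print(env.hand_in())
```

```text
blank [array([429.4, 278.3]), array([429.6, 278. ])]
jar [array([422. , 252.4]), array([422. , 252.4])]
True [-0.02  -0.01  -0.04   0.006 -0.004  0.     0.002]
the job is handed in; nothing more can be done
None
```

The freed cover is lying right way up in the middle of the pad, and I have handed the job in; it took about 20 s of robot time.

- **Knob:** I pushed one end of the bar clockwise with the shut fingers. The force fell from 9 N to about 5.5 N and the knob jumped ahead, so I let it go there, at about 0.8 rad.
- **Cover:** I gripped it by the rib. It rose with only its own weight, about 4 N, so the lock was open. I lifted it straight up, carried it over and set it down with under 10 N.

**Last checks**
- In the top view the cover's centre is within 2 mm of the pad's centre, with matching yaw.
- The blank and the jar have not moved (0.3 px at most).
- The robot is clear of everything.

**Disagreements**
- The push took about 9 N, more than the stated drag would suggest.
- The cameras differed by 3 to 4 mm on the lathe and the pad.
- A raw pixel comparison at the blank and jar showed a change of 83, but their centroids had not moved, so I put it down to noise or shadow.
- The scene view's outline of the cover was too large, because it also took in the cover's sides, so I did not use it.
- I did not measure the knob's angle again after the cover was lifted; nothing touched it after I let it go.

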